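# Weigh the orange powder pail on the spring scale

### The arm

A 6-joint arm with a two-finger parallel gripper is mounted at the origin on a cart in front of the work surface, level with it; the furniture and walls round the work are solid. World frame = base frame: x ahead of the robot, y to its left, z up, the work surface at z = 0. Lengths are in mm, angles in degrees, forces in N, time in s.
With the tool pointing down it reaches from about 275 to 850 mm from the base axis. Payload 5.2 kg.
Tool frame: the origin (TCP) lies at the very end of the fingers, on their centre line; the grasp point (between the pads) lies 19 mm behind it (manip.grip_point_offset is the distance from the TCP to the grasp point, in mm); z points along the fingers, y is the line along which they close (so a half turn about z gives the same grasp; the last joint's range is limited). The gripper opens to 85 mm and grips with 20 to 120 N. Pads are 22 mm wide; open, the fingers measure 114 mm over their backs; the gripper's body (76 mm by 85 mm) begins 54 mm behind the grasp point. The pads swing forward as they close: fully open they stand 13 mm farther back than shut.
Start: joints at [57.365, 14.817, 87.949, -0, 77.235, -11.62], TCP at [197.225, 513.427, 231.31] pointing down, gripper open.
Joint ranges: [-179.93, 179.93], [-52.35, 119.4], [10.71, 147.94], [-69.91, 249.91], [12.55, 155.21], [-178.61, 178.61]. Speed limits (degrees/s): [147.25, 147.25, 180, 180, 180, 180].

### API

Orientations are given as a 3x3 rotation matrix whose columns are the frame's x, y, z axes.
In Python, from plant import manip, eyes, trace, spot_point gives the robot as it stands.
- The arm moves only by the shell command python3 -m pendant 'ROWS' [FORCE]. ROWS is JSON, a list of rows, each a list of 3 entries, a list of its own where there are three numbers: the shift along the tool's x, y, z in cm, then the turn, a rotation vector about the tool's x, y, z in rad, then the closure in counts, from 0 (fully open) to 255 (shut). A call has 1 to 20 rows; each row shifts and turns the commanded pose from where the row before left it, along the tool's axes as they then stand; what a row does not reach is not made up. A row lasts 1/10 s, in which the tool goes at most 50 mm and 8.59 degrees, less where a joint would pass 70% of its speed; a pose out of reach is approached as far as the arm can. A call is refused whole if a number of a shift passes 5 or a number of a turn 0.15, either way. A call with a gripper value outside its range is refused whole. The fingers move at their own pace and stop on an object; FORCE is the grip in N (left out, the last holds). Time passes only in rows, so rows that do not move let the fingers close. It gives the time, the measured TCP pose, the force, the opening and the grip force at its end, in the units of the state.
- manip.state(): the state, without advancing time (a new reading comes with each control period).
- eyes.grab_frame(name): name is "side" or "top"; returns the picture (480x640x3 uint8, red, green, blue); there is no depth.
- eyes.calibration(name): a dict with "fx", "fy", "cx", "cy" (pixels), "world_from_camera" (4x4, takes a point from camera to world coordinates). Camera axes: x right, y up, looking along -z (the intrinsics and any distortion apply to the point x, -y, -z); pixel columns grow to the right and rows downward; lengths in mm; the calibration is good to about 2 mm. A picture is of the moment at which its call begins. calibration takes no time and is no camera call.
- manip.finish_job(): hands the job in; it is judged then, once.
Trained networks look in the newest picture that a camera, given by its name, has taken for a name from the list of things; names that differ only in an ending like _2 or _b are one class to them, and where a whole thing is asked for, a point or a joint stands for the part that bears it (a point fixed in the world has none). Each returns a list of dicts, best first, with "p" (0 to 1); they miss things now and then, are a little off and sometimes report something else, mostly with a low value. They report only what shows in the picture. A call takes as long as a camera call.
- trace(name, camera): "pixels" (480x640 bool, what is visible of it) and "pixel" ([row, column] in pixels, amid what is visible of it).
- spot_point(name, camera): "pixel" ([row, column] in pixels: a listed point, or the origin of a listed thing).
The state is a dict: "t": time; "q": joint angles; "joint_velocities": joint speeds; "joint_torque": joint torques, N m; "tcp_pos": TCP position; "tool_rot": TCP orientation; "ft_force": force on the tool from outside, world axes, zero at the start; "moment": the same for the moment, N m; "width": finger opening in mm; "grasp_force": force on a finger pad.
Only numpy, scipy, OpenCV 4.12 (cv2) and the standard library are available. Lean on these libraries where they do the work, as an engineer would, in place of code of your own. Each camera call takes 0.05 s, during which the arm holds its last target. There are 200 camera calls.

### The job

Weigh the powder pail with the orange lid: hang it by the bar of its carry handle on the hook of the spring scale and leave it hanging there on its own, hook and needle come to rest, so that the dial can be read. The sprung hook dips under the load: ease the weight onto it gently, never let it drop or jerk the hook, and leave the blue pail, the brush and the cup where they are.

Things in the scene. Friction and masses are not known exactly. Their poses are not given: they have to be found in the camera images.
- orange_pail: round white pail with bright orange lid and stiff orange carry handle, 0.36 to 0.59 kg. Origin: centre of its underside, z up. 74 mm wide at the foot, 92 mm at the lid; lid top 76 mm up. Handle: a fixed upright bridge on the lid in the pail's y-z plane, top 152 mm up; grip it from above, fingers outside its two legs, so the hook can pass under the bar
- orange_pail_grip (a point): point midway between the two flat legs of the orange pail's handle, 122 mm above the underside: middle of the grasp. The legs stand at y = +-25.5 mm (60 mm over their outsides, 42 mm free between them; each 9 mm thick along y, 18 mm wide along x); close the fingers along the pail's y axis
- orange_pail_bar (a point): centre of the round bar (10 mm thick, along the pail's y axis) that joins the legs at the top of the orange pail's handle, 147 mm above the underside, 25 mm above the grip point; 66 mm of free height between the bar and the lid. This bar hangs on the hook
- hook_saddle (a point): resting place on the spring scale's hook: middle of the flat top of the steel hook arm (16 mm wide, 9 mm thick), 210 mm above the counter when unloaded; moves with it. Its -x points along the level arm to the upturned tip, z is up. Bring the bar (lying along y) in from beyond the tip, so that the tip passes under the bar, then lower it between the tip and a 10 mm shoulder 20 mm behind the saddle
- scale_hook (a joint): how far the hook has dipped, m: 0 unloaded, 0.060 at its bottom stop. The spring gives 200 N/m, so the pail dips it by about 18 to 29 mm. Lightly damped: let go suddenly, it bobs for 2 to 3 s
- blue_pail: pail of the same make and size, with a blue lid and handle; not the one to weigh, to be left where it is. Origin: centre of its underside
- scrub_brush: magenta scrub brush lying on its back, 52 x 133 x 53 mm, to be left where it is; origin: centre of its underside
- dosing_cup: translucent dosing cup, 58 mm wide and high, to be left where it is; origin: centre of its underside
- hook_tip (a point): top of the hook's upturned tip, 25 mm in front of the saddle (along its -x) and 22 mm above it; moves with the hook. The fixed scale stands 110 mm behind the saddle: a white column with a round dial (98 mm across) on top that faces the tip, 331 mm high, on a grey foot plate 150 x 115 x 17 mm

How it is judged:
By the outcome, as a careful person would: the job done as asked, in the order asked, and still so for the second after the job is handed in, with the robot touching nothing.
It also fails if it takes over 54 s, if anything falls off the work surface, if the arm or the gripper's body presses on something with over 40 N, if the wrist force passes 120 N, or if a joint passes its speed limit or range.

## Working session

There is one attempt and no reset: what is moved stays moved. The work goes in short steps, Python scripts to look and compute and a shell command to move; the robot and the scene stay as the last step left them, time stands still between calls to the robot, and variables do not carry over. Pictures are saved under pics/ and viewed, at most 10 in all, crops included, and the job is handed in when it is done.

```bash
mkdir -p pics
cat > h.py <<'E'
import numpy as np, cv2
from plant import manip, eyes, trace, spot_point
def ray(cam,px):
    c=eyes.calibration(cam); T=np.array(c["world_from_camera"])
    d=np.array([(px[1]-c["cx"])/c["fx"],-(px[0]-c["cy"])/c["fy"],-1.])
    return T[:3,3],T[:3,:3]@d
def atz(cam,px,z):
    o,d=ray(cam,px); return o+d*(z-o[2])/d[2]
def tri(a,b):
    (o1,d1),(o2,d2)=a,b
    s=np.linalg.lstsq(np.c_[d1,-d2],o2-o1,rcond=None)[0]
    p,q=o1+d1*s[0],o2+d2*s[1]; return (p+q)/2,np.linalg.norm(p-q)
def proj(cam,p):
    c=eyes.calibration(cam); T=np.array(c["world_from_camera"]); v=T[:3,:3].T@(np.array(p)-T[:3,3])
    return [c["cy"]-c["fy"]*v[1]/-v[2], c["cx"]+c["fx"]*v[0]/-v[2]]
E
python3 - <<'E'
from h import *
np.set_printoptions(precision=1,suppress=True)
for c in("side","top"):
    im=eyes.grab_frame(c); cv2.imwrite(f"pics/{c}0.png",im[:,:,::-1])
    k=eyes.calibration(c); print(c,k["fx"],[x for x in k if x not in("fx","fy","cx","cy","world_from_camera")]); print(np.array(k["world_from_camera"]))
for n in("orange_pail","orange_pail_grip","orange_pail_bar","hook_saddle","hook_tip","blue_pail","scrub_brush","dosing_cup"):
    r={c:spot_point(n,c)[:2] for c in("side","top")}
    print(n,{c:[(np.round(x["pixel"],1),round(x["p"],2)) for x in r[c]] for c in r})
    if r["side"] and r["top"]: print("   ",*tri(ray("side",r["side"][0]["pixel"]),ray("top",r["top"][0]["pixel"])))
E
```

```text
side 553.374187286773 []
[[   1.     0.2   -0.2  307.7]
 [  -0.2    0.6   -0.8 -427.7]
 [  -0.     0.8    0.6  755.9]
 [   0.     0.     0.     1. ]]
top 497.2530385247234 []
[[  0.1   1.   -0.2 296.9]
 [ -1.    0.1  -0.  273.4]
 [ -0.    0.2   1.  975.3]
 [  0.    0.    0.    1. ]]
orange_pail {'side': [(array([380.3, 299.1]), 0.97), (array([209.6, 343.9]), 0.74)], 'top': [(array([295.1, 403. ]), 0.57)]}
    [413.8 137.6  -5.1] 4.505027175236927
orange_pail_grip {'side': [(array([329.9, 294.6]), 0.64)], 'top': [(array([288.7, 413.4]), 0.72)]}
    [411.9 138.4 119.6] 5.000945688640601
orange_pail_bar {'side': [(array([318.8, 293.9]), 0.62), (array([329.6, 295.6]), 0.5)], 'top': [(array([289.5, 419.7]), 0.59)]}
    [409.3 132.7 150.3] 1.9650246534813531
hook_saddle {'side': [(array([212.4, 350.8]), 0.69)], 'top': [(array([186.5, 332.7]), 0.92)]}
    [548.9 298.6 202.5] 3.062873988055668
hook_tip {'side': [(array([381.1, 299.9]), 0.71)], 'top': [(array([197.3, 342. ]), 0.76)]}
    [ 527.5  261.7 -115.8] 205.31997560456938
blue_pail {'side': [(array([283.5, 270.7]), 0.67)], 'top': [(array([274.8, 280. ]), 0.57)]}
    [416.4 383.9  -5.6] 11.610451033187593
scrub_brush {'side': [(array([328.5, 255.6]), 0.98), (array([328.1, 296.7]), 0.43)], 'top': [(array([310.8, 333. ]), 0.56)]}
    [363.5 269.9  -3.3] 5.732281015947285
dosing_cup {'side': [(array([239.3, 298. ]), 0.68)], 'top': [(array([230.4, 235.9]), 0.62)]}
    [493.  482.4  14.5] 4.47809123917969
```

View pics/side0.png

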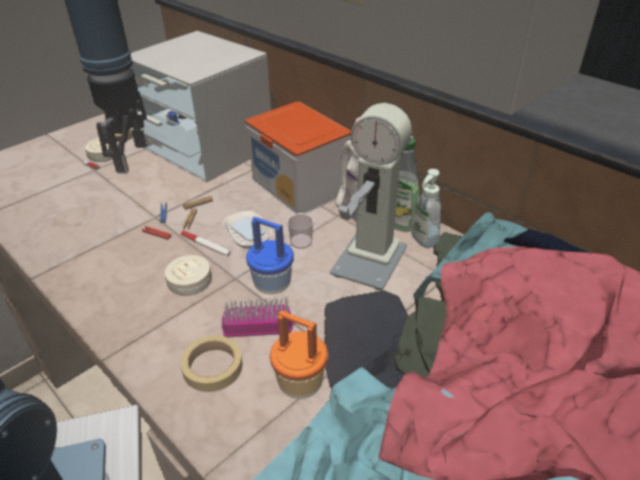

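View pics/top0.png

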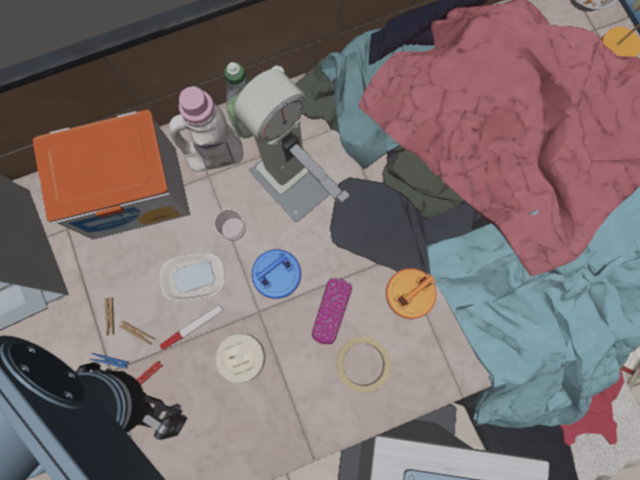

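The side view shows the orange pail at about (350,298), the scale's hook around (195,355) and the brush at (315,255). The top view shows the pail at (293,411), with its handle oblique, and the hook arm running from (145,290) to its tip at (197,345). I'll enlarge the handle and the hook.

Run:
```python
from h import *
s=cv2.imread("pics/side0.png");t=cv2.imread("pics/top0.png")
def cr(i,r,c,n=60):return cv2.resize(i[r:r+n,c:c+int(n*4/3)],(400,300),interpolation=cv2.INTER_CUBIC)
cv2.imwrite("pics/crop.png",np.vstack([np.hstack([cr(s,305,260),cr(s,160,315)]),np.hstack([cr(t,262,375),cr(t,145,285)])]))
```

```text
(no output)
```

View pics/crop.png

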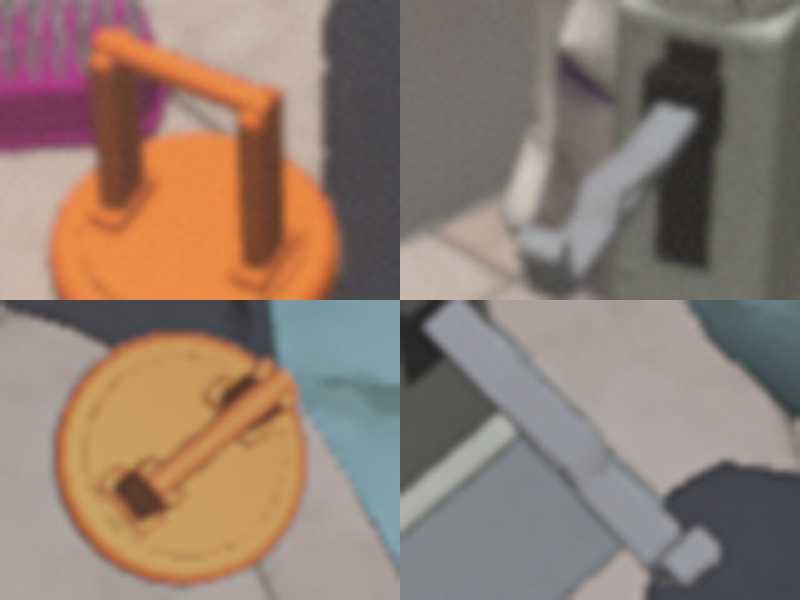

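Run:
```python
from h import *
np.set_printoptions(precision=1,suppress=True)
S=lambda r,c,R,C:(R+r/5,C+c/5)
a=lambda v:np.degrees(np.arctan2(v[1],v[0]))
L=tri(ray("side",S(42,110,305,260)),ray("top",S(178,168,262,375)));R=tri(ray("side",S(102,268,305,260)),ray("top",S(82,282,262,375)))
print("bar",L,R,(L[0]+R[0])/2,a(R[0]-L[0]))
for c,p,q in(("side",(42,110,305,260),(102,268,305,260)),("top",(178,168,262,375),(82,282,262,375))):
    p,q=atz(c,S(*p),150),atz(c,S(*q),150); print(c,p,q,(p+q)/2,np.linalg.norm(q-p),a(q-p))
b=atz("top",S(22,448-400,145,285),220);s=atz("top",S(170,592-400,145,285),220)
e=atz("top",S(245,660-400,145,285),210)
print("arm behind",b,s,a(b-s),"tip tri",tri(ray("side",S(240,148,160,315)),ray("top",S(245,300,145,285))),"tip@232",atz("top",S(245,300,145,285),232),atz("side",S(240,148,160,315),232))
print("shoulder side@220",atz("side",S(190,195,160,315),220),"back",atz("side",S(108,278,160,315),220))
print("saddle@210",[atz(c,p,210) for c,p in(("top",(186.5,332.7)),("side",(212.4,350.8)))])
# lid centre
for c in("side","top"):
    for n in("orange_pail","blue_pail","scrub_brush"):
        r=trace(n,c)
        if r: rr,cc=np.nonzero(r[0]["pixels"]); print(n,c,r[0]["p"],rr.min(),rr.max(),cc.min(),cc.max())
print(manip.state()["tool_rot"],manip.state()["t"], manip.state()["ft_force"])
```

```text
bar (array([394.1, 149.3, 149. ]), np.float64(0.8586782640569772)) (array([433. , 114.5, 147.3]), np.float64(1.9312714944557277)) [413.5 131.9 148.2] -41.81000619670216
side [393.5 148.4 150. ] [433.4 112.2 150. ] [413.5 130.3 150. ] 53.79790277954782 -42.170258482216404
top [394.4 149.4 150. ] [431.6 115.1 150. ] [413.  132.3 150. ] 50.56509728975387 -42.73332158116104
arm behind [598.4 367.4 220. ] [555.1 314.3 220. ] 50.836192712489414 tip tri (array([530.7, 277. , 229.9]), np.float64(2.5558292902783117)) tip@232 [531.4 276.9 232. ] [528.5 273.7 232. ]
shoulder side@220 [557.3 313.4 220. ] back [601.  354.1 220. ]
saddle@210 [array([548.1, 298.2, 210. ]), array([544. , 288.2, 210. ])]
orange_pail side 0.85 310 398 270 327
blue_pail side 0.69 311 398 271 327
scrub_brush side 0.69 174 218 339 379
blue_pail top 0.87 249 298 252 301
scrub_brush top 0.94 277 344 311 351
[[-0.9  0.4 -0. ]
 [ 0.4  0.9 -0. ]
 [ 0.  -0.  -1. ]] 1.2 [ 0.5  0.2 -0.7]
```

```bash
python3 -m pendant '[[[0,0,0],[0,0,-0.15],0],[[0,0,0],[0,0,-0.15],0],[[0,0,0],[0,0,-0.15],0],[[0,0,0],[0,0,-0.15],0],[[0,0,0],[0,0,-0.15],0],[[0,0,0],[0,0,-0.15],0],[[0,0,0],[0,0,-0.15],0],[[0,0,0],[0,0,-0.15],0]]' 40
cat >> h.py <<'E'
def plan(target, yaw=None):
    s=manip.state(); R=np.array(s["tool_rot"]); d=np.array(target)-s["tcp_pos"]
    psi=np.degrees(np.arctan2(R[1,1],R[0,1]))
    print("t",s["t"],"tcp",np.round(s["tcp_pos"],1),"psi",round(psi,2),"tilt",np.round(R[:,2],3),"shift cm",np.round(R.T@d/10,2),"turn rad",None if yaw is None else round(-np.radians(yaw-psi),3),"F",np.round(s["ft_force"],1),"w",s["width"],"g",s["grasp_force"],"q",np.round(s["q"],1))
E
python3 -c "from h import *;plan([413.5,131.5,230],137.7)"
```

```text
t: 2.0
tcp_pos: [197.2, 513.4, 231.3]
tool_rot: [[-0.668, -0.744, -0.0], [-0.744, 0.668, -0.0], [0.0, 0.0, -1.0]]
ft_force: [0.0, 0.6, 0.4]
width: 85.3
grasp_force: 0.0
t 2.0 tcp [197.2 513.4 231.3] psi 138.09 tilt [-0. -0. -1.] shift cm [ 13.98 -41.61   0.13] turn rad 0.007 F [0.  0.6 0.4] w 85.31544486134487 g 0.0 q [ 57.4  14.8  87.9   0.   77.2 -80.7]
```

```bash
python3 -m pendant '[[[0.5,-1.6,0],[0,0,0],0],[[1.08,-3.2,0],[0,0,0],0],[[1.08,-3.2,0],[0,0,0],0],[[1.08,-3.2,0],[0,0,0],0],[[1.08,-3.2,0],[0,0,0],0],[[1.08,-3.2,0],[0,0,0],0],[[1.08,-3.2,0],[0,0,0],0],[[1.08,-3.2,0],[0,0,0],0],[[1.08,-3.2,0],[0,0,0],0],[[1.08,-3.2,0],[0,0,0],0],[[1.08,-3.2,0],[0,0,0],0],[[1.08,-3.2,0],[0,0,0],0],[[1.08,-3.2,0],[0,0,0],0],[[0.6,-1.6,0],[0,0,0.007],0],[[0,0,0],[0,0,0],0]]'
python3 - <<'E'
from h import *
plan([413.5,131.5,165],137.7)
for c in("side","top"): cv2.imwrite(f"pics/{c}1.png",eyes.grab_frame(c)[:,:,::-1])
s=cv2.imread("pics/side1.png")[150:400,180:430];t=cv2.imread("pics/top1.png")[150:400,280:530]
cv2.imwrite("pics/c1.png",cv2.resize(np.hstack([s,t]),(800,400),interpolation=cv2.INTER_CUBIC))
E
```

```text
t: 3.5
tcp_pos: [411.3, 127.1, 231.3]
tool_rot: [[-0.683, -0.731, 0.0], [-0.731, 0.683, -0.001], [0.0, -0.001, -1.0]]
ft_force: [-0.1, 0.2, 0.2]
width: 85.5
grasp_force: 0.0
t 3.5 tcp [411.3 127.1 231.3] psi 136.96 tilt [ 0.    -0.001 -1.   ] shift cm [-0.47  0.14  6.63] turn rad -0.013 F [-0.1  0.2  0.2] w 85.54786657306579 g 0.0 q [ 2.300e+00  2.200e+00  1.030e+02 -1.000e-01  7.470e+01 -1.346e+02]
```

View pics/c1.png

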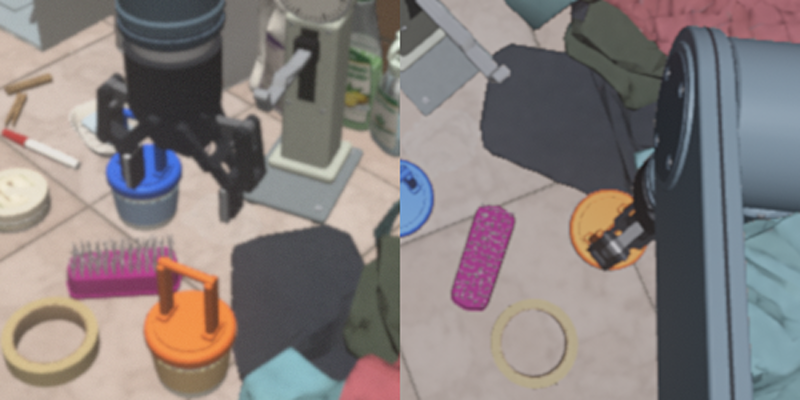

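The gripper is squarely over the orange handle, and the brush and blue pail are clear of it. I'll correct and descend.

```bash
python3 -m pendant '[[[-0.24,0.07,1],[0,0,-0.013],0],[[-0.23,0.07,2],[0,0,0],0],[[0,0,2],[0,0,0],0],[[0,0,1.6],[0,0,0],0],[[0,0,0],[0,0,0],0]]'
python3 - <<'E'
from h import *
plan([413.5,131.5,102],137.7)
for c in("side","top"): cv2.imwrite(f"pics/{c}2.png",eyes.grab_frame(c)[:,:,::-1])
s=cv2.imread("pics/side2.png")[240:390,220:370];t=cv2.imread("pics/top2.png")[230:330,350:450]
cv2.imwrite("pics/c2.png",np.hstack([cv2.resize(i,(400,400),interpolation=cv2.INTER_CUBIC) for i in(s,t)]))
E
```

```text
t: 4.1
tcp_pos: [410.1, 134.9, 162.8]
tool_rot: [[-0.667, -0.745, -0.005], [-0.745, 0.667, -0.0], [0.004, 0.004, -1.0]]
ft_force: [0.2, 0.3, 0.6]
width: 85.8
grasp_force: 0.0
t 4.1 tcp [410.1 134.9 162.8] psi 138.18 tilt [-0.005 -0.    -1.   ] shift cm [ 0.01 -0.51  6.08] turn rad 0.008 F [0.2 0.3 0.6] w 85.84409728859627 g 0.0 q [   3.3    6.4  108.8    0.    65.1 -134.9]
```

View pics/c2.png

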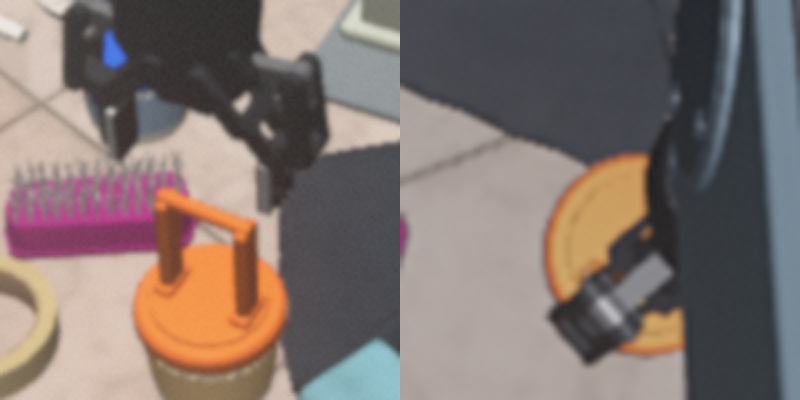

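The fingers straddle the handle above it, with the left tip at about (296,263) and the right tip at about (317,319) in side pixels. I'll check their centre against the bar.

```bash
python3 -m pendant '[[[0,0,0],[0,0,0],0]]' | head -2
python3 - <<'E'
from h import *
plan([413.5,131.5,102],137.7)
s=manip.state();p=np.array(s["tcp_pos"]);y=np.array(s["tool_rot"])[:,1]
for k in(-43,0,43): print(np.round(proj("side",p+k*y),1))
print(atz("side",(297,264),163),atz("side",(318,319),163))
E
```

```text
t: 4.3
tcp_pos: [413.1, 134.5, 166.0]
t 4.3 tcp [413.1 134.5 166. ] psi 138.13 tilt [ 0.001  0.    -1.   ] shift cm [ 0.2  -0.23  6.4 ] turn rad 0.008 F [-0.1  0.5  0.4] w 85.44769783048626 g 0.0 q [   3.3    6.2  108.5    0.    65.2 -134.9]
[319.4 322.3]
[309.8 296.3]
[300.7 271.3]
[372.25052758 176.90835775 163.        ] [441.87752796 112.5783918  163.        ]
```

State readings are noisy by a few mm, so I'll average them over several control periods.

```bash
cat >> h.py <<'E'
def avg(n=10):
    P=[];Y=[];F=[]
    for _ in range(n):
        eyes.grab_frame("side"); s=manip.state(); P.append(s["tcp_pos"]);R=np.array(s["tool_rot"]);Y.append(np.degrees(np.arctan2(R[1,1],R[0,1])));F.append(s["ft_force"])
    p=np.mean(P,0);y=np.mean(Y);print("t",s["t"],"tcp",p.round(1),"sd",np.std(P,0).round(1),"psi",y.round(2),"F",np.mean(F,0).round(2),"w",round(s["width"],1),"g",round(s["grasp_force"],1)); return p,y
def go(target,yaw,n=10):
    p,y=avg(n);a=np.radians(y);R=np.array([[-np.sin(a),np.cos(a),0],[np.cos(a),np.sin(a),0],[0,0,-1]]).T
    print("shift cm",(R.T@(np.array(target)-p)/10).round(2) if 0 else np.round([np.dot(r,np.array(target)-p)/10 for r in R.T],2),"turn",round(-np.radians(yaw-y),3))
E
python3 -c "
from h import *
go([413.5,131.5,102],137.7)"
```

```text
t 4.8 tcp [413.  134.1 165.8] sd [0.2 0.1 0.3] psi 138.09 F [-0.19  0.18  0.18] w 85.2 g 0.0
shift cm [ 0.16 -0.21  6.38] turn 0.007
```

```bash
python3 -m pendant '[[[0.16,-0.21,0.4],[0,0,0.007],0],[[0,0,1.5],[0,0,0],0],[[0,0,1.5],[0,0,0],0],[[0,0,1.5],[0,0,0],0],[[0,0,1],[0,0,0],0],[[0,0,0.5],[0,0,0],0],[[0,0,0],[0,0,0],0],[[0,0,0],[0,0,0],0]]'
python3 -c "
from h import *
go([413.5,131.5,102],137.7,4)"
```

```text
t: 5.6
tcp_pos: [413.5, 131.4, 101.6]
tool_rot: [[-0.673, -0.739, 0.001], [-0.739, 0.673, -0.0], [-0.0, -0.0, -1.0]]
ft_force: [0.1, -0.8, 0.3]
width: 85.4
grasp_force: 0.0
t 5.8 tcp [413.7 131.5 101.9] sd [0.1 0.  0. ] psi 137.68 F [ 0.29 -0.36 -0.2 ] w 85.3 g 0.0
shift cm [ 0.01  0.01 -0.01] turn -0.0
```

Close in stages, so the fingers touch softly. I'll use 60 N, since the pail weighs about 6 N.

```bash
python3 -m pendant '[[[0,0,0],[0,0,0],40],[[0,0,0],[0,0,0],60],[[0,0,0],[0,0,0],80],[[0,0,0],[0,0,0],120],[[0,0,0],[0,0,0],180],[[0,0,0],[0,0,0],255],[[0,0,0],[0,0,0],255],[[0,0,0],[0,0,0],255],[[0,0,0],[0,0,0],255]]' 60
python3 -c "
from h import *
go([413.5,131.5,102],137.7,4)
for c in('side','top'):print(spot_point('orange_pail_bar',c)[:1])"
```

```text
t: 6.7
tcp_pos: [413.1, 131.6, 101.7]
tool_rot: [[-0.673, -0.739, 0.0], [-0.739, 0.673, 0.0], [-0.0, 0.0, -1.0]]
ft_force: [-2.4, 1.0, 4.8]
width: 59.5
grasp_force: 63.1
t 6.9 tcp [413.1 131.6 101.7] sd [0. 0. 0.] psi 137.68 F [-2.18  1.48  6.29] w 59.4 g 63.1
shift cm [-0.02 -0.04 -0.03] turn -0.0
[{'pixel': [319.8, 294.2], 'p': 0.63}]
[{'pixel': [287.2, 416.1], 'p': 0.73}]
```

```bash
python3 -m pendant '[[[0,0,-0.3],[0,0,0],255],[[0,0,-0.6],[0,0,0],255],[[0,0,-1],[0,0,0],255],[[0,0,-1.5],[0,0,0],255],[[0,0,-1.5],[0,0,0],255],[[0,0,-1.5],[0,0,0],255],[[0,0,-1.5],[0,0,0],255],[[0,0,-1.5],[0,0,0],255],[[0,0,-1],[0,0,0],255],[[0,0,-0.4],[0,0,0],255],[[0,0,0],[0,0,0],255],[[0,0,0],[0,0,0],255],[[0,0,0],[0,0,0],255]]'
python3 -c "
from h import *
go([474,201,210],143,4)
for c in('side','top'):
  print([(x['pixel'],x['p']) for n in ('orange_pail_bar','orange_pail_grip','hook_saddle','hook_tip') for x in spot_point(n,c)[:1]])"
```

```text
t: 8.3
tcp_pos: [412.6, 131.4, 208.6]
tool_rot: [[-0.673, -0.739, -0.002], [-0.739, 0.673, -0.0], [0.001, 0.001, -1.0]]
ft_force: [-0.7, -0.5, -5.3]
width: 59.4
grasp_force: 66.0
t 8.5 tcp [412.8 131.4 208.7] sd [0.1 0.  0.1] psi 137.68 F [ 0.34  0.08 -4.75] w 59.2 g 66.0
shift cm [-9.26  0.16 -0.13] turn -0.093
[([263.9, 292.2], 0.72), ([278.4, 294.6], 0.85), ([208.0, 345.3], 0.68)]
[([287.2, 416.1], 0.73), ([290.1, 411.0], 0.66), ([186.0, 332.2], 0.59)]
```

```bash
python3 -m pendant '[[[-0.4,0,0],[0,0,-0.02],255],[[-1,0,0],[0,0,-0.03],255],[[-1.5,0,0],[0,0,-0.03],255],[[-1.7,0,0],[0,0,-0.013],255],[[-1.7,0,0],[0,0,0],255],[[-1.5,0.16,0],[0,0,0],255],[[-1,0,-0.1],[0,0,0],255],[[-0.4,0,0],[0,0,0],255],[[0,0,0],[0,0,0],255],[[0,0,0],[0,0,0],255],[[0,0,0],[0,0,0],255]]'
python3 - <<'E'
from h import *
go([474,201,210],143,4)
for c in("side","top"): cv2.imwrite(f"pics/{c}3.png",eyes.grab_frame(c)[:,:,::-1])
s=cv2.imread("pics/side3.png")[150:300,260:410];t=cv2.imread("pics/top3.png")[130:280,270:420]
cv2.imwrite("pics/c3.png",np.hstack([cv2.resize(i,(400,400),interpolation=cv2.INTER_CUBIC) for i in(s,t)]))
E
```

```text
t: 10.0
tcp_pos: [468.4, 204.2, 210.3]
tool_rot: [[-0.602, -0.799, -0.0], [-0.799, 0.602, -0.0], [0.0, 0.0, -1.0]]
ft_force: [0.8, -0.4, -5.1]
width: 59.1
grasp_force: 65.8
t 10.2 tcp [468.6 204.3 210.4] sd [0.1 0.  0. ] psi 142.98 F [ 0.09  0.15 -4.76] w 59.4 g 65.8
shift cm [-0.06 -0.63  0.04] turn -0.0
```

View pics/c3.png

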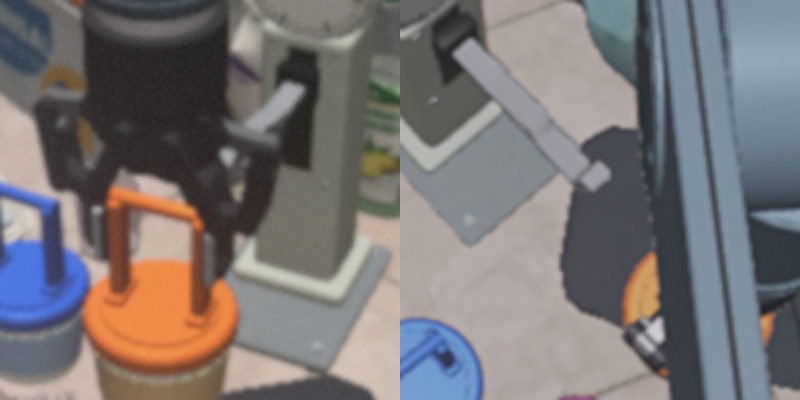

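The pail is held upright, beyond the tip. The bar ends are at about (222,304) and (231,335) in the side view. The hook arm is in clear sight from the top camera. Next I'll refine the arm direction and the bar position.

Run:
```python
from h import *
np.set_printoptions(precision=1,suppress=True)
a=lambda v:np.degrees(np.arctan2(v[1],v[0]))
C=lambda x,y,z:atz("top",(145+(y-300)/5,285+(x-400)/5),z)
for n,p,q,z in(("backL",(425,325),(570,465),220),("backR",(470,308),(605,450),220),("frontL",(585,490),(650,565),210),("frontR",(615,462),(680,525),210)):
    P,Q=C(*p,z),C(*q,z);print(n,P,Q,a(P-Q))
# automatic edge lines on new top image
im=cv2.imread("pics/top3.png");t=im[140:202,280:352];t=cv2.resize(t,None,fx=5,fy=5,interpolation=cv2.INTER_CUBIC)
for l in cv2.createLineSegmentDetector().detect(t[:,:,1].copy())[0][:,0]:
    if np.hypot(l[2]-l[0],l[3]-l[1])>80:
        P,Q=(atz("top",(140+l[i+1]/5,280+l[i]/5),218) for i in(0,2));print(l.round(),P,Q,a(P-Q))
p,q=atz("side",(222,304.3),260),atz("side",(231.4,335),260);print("bar",p,q,(p+q)/2,a(q-p))
```

```text
backL [596.3 374.6 220. ] [555.8 321.5 220. ] 52.6623298250272
backR [604.1 361.1 220. ] [562.3 311.1 220. ] 50.092359463504245
frontL [551.5 316.1 210. ] [529.5 292.  210. ] 47.626685391421915
frontR [562.3 307.9 210. ] [544.1 284.2 210. ] 52.435755416412334
[ 46.  52. 127. 134.] [596.3 376.2 218. ] [572.2 345.9 218. ] 51.55475943054891
[124. 137.  13. 230.] [571.1 346.7 218. ] [535.4 377.1 218. ] -40.33628118673462
[ 14. 264. 138. 161.] [524. 375. 218.] [563.6 341.2 218. ] 139.55268223771984
bar [448.5 218.4 260. ] [486.2 184.  260. ] [467.4 201.2 260. ] -42.39809540326207
```

```bash
python3 -m pendant '[[[0,0,0],[0,0,0.03],255],[[-0.5,-0.1,0],[0,0,0],255],[[-1,-0.12,0],[0,0,0],255],[[-1.2,0,0],[0,0,0],255],[[-1.2,0,0],[0,0,0],255],[[-1,0,0],[0,0,0],255],[[-0.7,0,0],[0,0,0],255],[[-0.4,0,0],[0,0,0],255],[[0,0,0],[0,0,0],255],[[0,0,0],[0,0,0],255],[[0,0,0],[0,0,0],255]]'
python3 - <<'E'
from h import *
go([546,297.3,210],141.3,4)
for c in("side","top"): cv2.imwrite(f"pics/{c}4.png",eyes.grab_frame(c)[:,:,::-1])
s=cv2.imread("pics/side4.png")[0:300,200:500];t=cv2.imread("pics/top4.png")[60:300,230:470]
cv2.imwrite("pics/c4.png",np.hstack([cv2.resize(i,(400,400),interpolation=cv2.INTER_CUBIC) for i in(s,t)]))
E
```

```text
t: 11.4
tcp_pos: [507.7, 249.8, 210.3]
tool_rot: [[-0.625, -0.78, -0.0], [-0.78, 0.625, -0.0], [0.0, 0.0, -1.0]]
ft_force: [-0.1, -1.1, -4.7]
width: 58.9
grasp_force: 65.8
t 11.6 tcp [507.9 249.8 210.4] sd [0.1 0.  0. ] psi 141.28 F [-0.26  0.21 -4.83] w 59.8 g 65.8
shift cm [-6.09 -0.01  0.04] turn -0.0
```

View pics/c4.png

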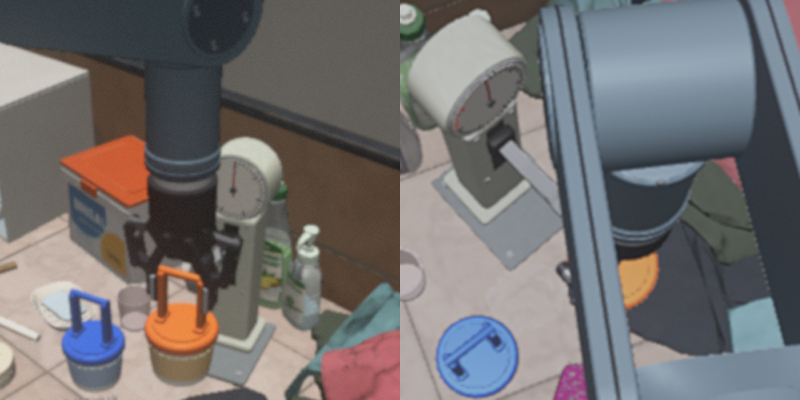

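The bar is level and 36 mm short of the tip, and the wrist joint is well above the dial. I'll continue slowly and watch the force.

```bash
python3 -m pendant '[[[-0.4,0,0],[0,0,0],255],[[-0.7,0,0],[0,0,0],255],[[-0.8,0,0],[0,0,0],255],[[-0.8,0,0],[0,0,0],255],[[-0.7,0,0],[0,0,0],255],[[-0.5,0,0],[0,0,0],255],[[-0.2,0,0],[0,0,0],255],[[0,0,0],[0,0,0],255],[[0,0,0],[0,0,0],255]]'
python3 -m pendant '[[[-0.3,0,0],[0,0,0],255],[[-0.5,0,0],[0,0,0],255],[[-0.6,0,0],[0,0,0],255],[[-0.4,0,0],[0,0,0],255],[[-0.2,0,0],[0,0,0],255],[[0,0,0],[0,0,0],255],[[0,0,0],[0,0,0],255],[[0,0,0],[0,0,0],255]]'
python3 - <<'E'
from h import *
go([546,297.3,210],141.3,4)
for c in("side","top"): cv2.imwrite(f"pics/{c}5.png",eyes.grab_frame(c)[:,:,::-1])
for c in("side","top"): print(c,[(n,np.round(x['pixel'],1),round(x['p'],2)) for n in ('orange_pail_bar','hook_saddle','hook_tip') for x in spot_point(n,c)[:1]])
s=cv2.imread("pics/side5.png")[150:270,290:410];t=cv2.imread("pics/top5.png")[130:250,260:380]
cv2.imwrite("pics/c5.png",np.hstack([cv2.resize(i,(400,400),interpolation=cv2.INTER_CUBIC) for i in(s,t)]))
for n,p in(("bar",[546,297.3,257]),("saddle",[546,297.3,210]),("tip",[530.5,277.7,232])):print(n,np.round(proj("side",p),1))
E
```

```text
t: 12.6
tcp_pos: [533.5, 282.0, 210.2]
tool_rot: [[-0.625, -0.78, -0.0], [-0.78, 0.625, -0.0], [0.0, 0.0, -1.0]]
ft_force: [-0.0, 0.6, -5.8]
width: 59.5
grasp_force: 65.8
t: 13.4
tcp_pos: [546.0, 297.6, 210.3]
tool_rot: [[-0.625, -0.78, -0.0], [-0.78, 0.625, -0.0], [0.0, 0.0, -1.0]]
ft_force: [-0.4, -0.5, -4.8]
width: 59.4
grasp_force: 65.8
t 13.6 tcp [546.1 297.6 210.4] sd [0. 0. 0.] psi 141.29 F [-0.18 -0.01 -4.95] w 59.2 g 65.8
shift cm [ 0.03 -0.01  0.04] turn -0.0
side [('orange_pail_bar', array([184.6, 352.2]), 0.65), ('hook_saddle', array([211.2, 348.9]), 0.6), ('hook_tip', array([207.3, 346.5]), 0.73)]
top [('orange_pail_bar', array([177.7, 331.5]), 0.57), ('hook_saddle', array([186.6, 332.6]), 0.76), ('hook_tip', array([195. , 345.1]), 0.5)]
bar [185.7 351. ]
saddle [209.2 350.3]
tip [206.4 345.1]
```

View pics/c5.png

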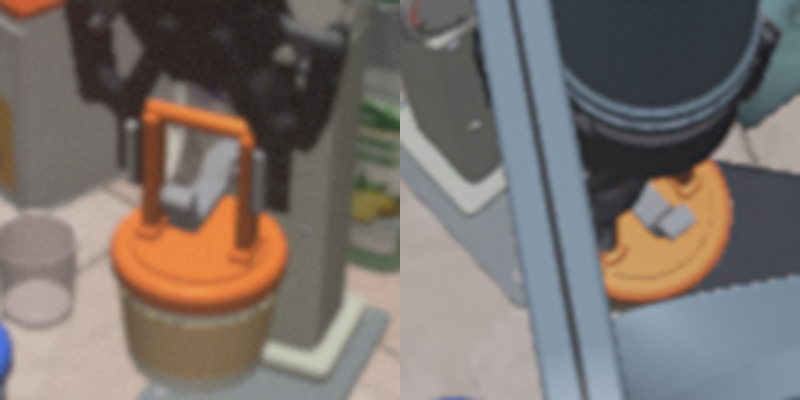

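The hook is inside the handle window, under the bar. The tip is at about (208,345) in the side view and roughly centred between the legs. Contact is expected about 40 mm lower, so I'll lower most of that and then ease the weight on.

```bash
python3 -m pendant '[[[0,0,0.3],[0,0,0],255],[[0,0,0.6],[0,0,0],255],[[0,0,0.7],[0,0,0],255],[[0,0,0.7],[0,0,0],255],[[0,0,0.5],[0,0,0],255],[[0,0,0.3],[0,0,0],255],[[0,0,0.2],[0,0,0],255],[[0,0,0.1],[0,0,0],255],[[0,0,0],[0,0,0],255],[[0,0,0],[0,0,0],255]]'
python3 -m pendant '[[[0,0,0.1],[0,0,0],255],[[0,0,0.1],[0,0,0],255],[[0,0,0.1],[0,0,0],255],[[0,0,0.1],[0,0,0],255],[[0,0,0.1],[0,0,0],255],[[0,0,0.1],[0,0,0],255],[[0,0,0.1],[0,0,0],255],[[0,0,0.1],[0,0,0],255],[[0,0,0.1],[0,0,0],255],[[0,0,0.1],[0,0,0],255],[[0,0,0.1],[0,0,0],255],[[0,0,0.1],[0,0,0],255],[[0,0,0.1],[0,0,0],255],[[0,0,0.1],[0,0,0],255],[[0,0,0.1],[0,0,0],255],[[0,0,0.05],[0,0,0],255],[[0,0,0],[0,0,0],255],[[0,0,0],[0,0,0],255],[[0,0,0],[0,0,0],255]]'
python3 -c "
from h import *
go([546,297.3,145.5],141.3,6)"
```

```text
t: 15.0
tcp_pos: [546.3, 297.7, 176.6]
tool_rot: [[-0.625, -0.78, 0.001], [-0.78, 0.625, 0.0], [-0.0, -0.0, -1.0]]
ft_force: [-0.4, 0.4, -3.8]
width: 59.5
grasp_force: 65.8
t: 16.9
tcp_pos: [546.2, 297.7, 160.9]
tool_rot: [[-0.625, -0.78, 0.0], [-0.78, 0.625, 0.0], [-0.0, -0.0, -1.0]]
ft_force: [-0.1, -0.6, -3.0]
width: 59.4
grasp_force: 65.9
t 17.2 tcp [546.2 297.7 160.9] sd [0. 0. 0.] psi 141.29 F [-0.58  0.02 -3.37] w 59.8 g 65.9
shift cm [ 0.04 -0.01  1.54] turn -0.0
```

The load is transferring (1.6 N so far, as 200 N/m predicts), so I'll continue to about 144.5.

```bash
python3 -m pendant '[[[0,0,0.1],[0,0,0],255],[[0,0,0.1],[0,0,0],255],[[0,0,0.1],[0,0,0],255],[[0,0,0.1],[0,0,0],255],[[0,0,0.1],[0,0,0],255],[[0,0,0.1],[0,0,0],255],[[0,0,0.1],[0,0,0],255],[[0,0,0.1],[0,0,0],255],[[0,0,0.1],[0,0,0],255],[[0,0,0.1],[0,0,0],255],[[0,0,0.1],[0,0,0],255],[[0,0,0.1],[0,0,0],255],[[0,0,0.1],[0,0,0],255],[[0,0,0.1],[0,0,0],255],[[0,0,0.05],[0,0,0],255],[[0,0,0],[0,0,0],255],[[0,0,0],[0,0,0],255]]'
python3 - <<'E'
from h import *
go([546,297.3,144],141.3,16)
E
```

```text
t: 18.9
tcp_pos: [546.2, 297.7, 146.4]
tool_rot: [[-0.625, -0.78, 0.0], [-0.78, 0.625, 0.0], [-0.0, -0.0, -1.0]]
ft_force: [-1.4, -0.8, -0.4]
width: 59.2
grasp_force: 66.1
t 19.7 tcp [546.2 297.7 146.4] sd [0. 0. 0.] psi 141.29 F [-0.36 -0.13 -0.61] w 59.6 g 66.1
shift cm [ 0.05 -0.01  0.24] turn -0.0
```

```bash
python3 -m pendant '[[[0,0,0.05],[0,0,0],255],[[0,0,0.1],[0,0,0],255],[[0,0,0.07],[0,0,0],255],[[0,0,0],[0,0,0],255],[[0,0,0],[0,0,0],255]]' 40
python3 -m pendant '[[[0,0,0],[0,0,0],255],[[0,0,0],[0,0,0],255],[[0,0,0],[0,0,0],255]]' 20
python3 -c "
from h import *
go([546,297.3,144],141.3,16)"
```

```text
t: 20.2
tcp_pos: [546.2, 297.7, 144.1]
tool_rot: [[-0.625, -0.78, 0.0], [-0.78, 0.625, 0.0], [-0.0, -0.0, -1.0]]
ft_force: [0.0, 0.8, -0.5]
width: 59.3
grasp_force: 66.1
t: 20.5
tcp_pos: [546.2, 297.7, 144.1]
tool_rot: [[-0.625, -0.78, 0.0], [-0.78, 0.625, 0.0], [-0.0, -0.0, -1.0]]
ft_force: [-0.5, -0.0, -0.4]
width: 59.5
grasp_force: 66.1
t 21.3 tcp [546.2 297.7 144.1] sd [0. 0. 0.] psi 141.29 F [-0.2   0.15  0.15] w 59.4 g 66.1
shift cm [ 0.04 -0.01  0.01] turn -0.0
```

```bash
python3 -m pendant '[[[0,0,0],[0,0,0],90],[[0,0,0],[0,0,0],84],[[0,0,0],[0,0,0],80],[[0,0,0],[0,0,0],77],[[0,0,0],[0,0,0],74],[[0,0,0],[0,0,0],71],[[0,0,0],[0,0,0],68],[[0,0,0],[0,0,0],65],[[0,0,0],[0,0,0],60],[[0,0,0],[0,0,0],50],[[0,0,0],[0,0,0],35],[[0,0,0],[0,0,0],15],[[0,0,0],[0,0,0],0],[[0,0,0],[0,0,0],0],[[0,0,0],[0,0,0],0],[[0,0,0],[0,0,0],0],[[0,0,0],[0,0,0],0]]'
python3 - <<'E'
from h import *
go([546,297.3,230],141.3,6)
for c in("side","top"): cv2.imwrite(f"pics/{c}6.png",eyes.grab_frame(c)[:,:,::-1])
s=cv2.imread("pics/side6.png")[100:300,260:460];t=cv2.imread("pics/top6.png")[130:250,260:380]
cv2.imwrite("pics/c6.png",np.hstack([cv2.resize(i,(400,400),interpolation=cv2.INTER_CUBIC) for i in(s,t)]))
E
```

```text
t: 23.0
tcp_pos: [546.2, 297.7, 144.1]
tool_rot: [[-0.625, -0.78, 0.0], [-0.78, 0.625, 0.0], [-0.0, -0.0, -1.0]]
ft_force: [-1.2, -0.4, -1.0]
width: 85.3
grasp_force: 0.0
t 23.3 tcp [546.2 297.7 144.1] sd [0. 0. 0.] psi 141.29 F [0.4  0.22 0.14] w 85.3 g 0.0
shift cm [ 0.04 -0.01 -8.59] turn -0.0
```

View pics/c6.png

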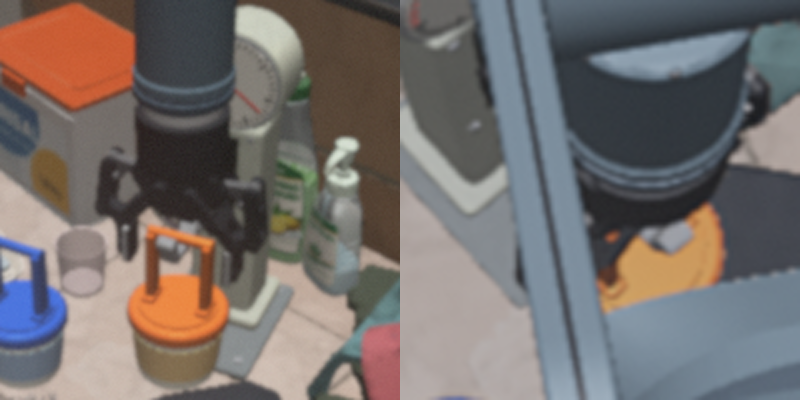

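The pail hangs on the hook, fingers open and clear, and the needle is deflected. I'll retreat straight up, then back away.

```bash
python3 -m pendant '[[[0,0,-0.3],[0,0,0],0],[[0,0,-0.6],[0,0,0],0],[[0,0,-1],[0,0,0],0],[[0,0,-1],[0,0,0],0],[[0,0,-1],[0,0,0],0],[[0,0,-1.2],[0,0,0],0],[[0,0,-1.5],[0,0,0],0],[[0,0,-1.5],[0,0,0],0],[[0,0,-1.5],[0,0,0],0],[[0,0,-1],[0,0,0],0],[[0.8,0,-0.3],[0,0,0],0],[[1.5,0,0],[0,0,0],0],[[2,0,0],[0,0,0],0],[[2,0,0],[0,0,0],0],[[2,0,0],[0,0,0],0],[[1.5,0,0],[0,0,0],0],[[0.8,0,0],[0,0,0],0],[[0,0,0],[0,0,0],0],[[0,0,0],[0,0,0],0],[[0,0,0],[0,0,0],0]]'
python3 -m pendant '[[[0,0,0],[0,0,0],0],[[0,0,0],[0,0,0],0],[[0,0,0],[0,0,0],0],[[0,0,0],[0,0,0],0],[[0,0,0],[0,0,0],0],[[0,0,0],[0,0,0],0],[[0,0,0],[0,0,0],0],[[0,0,0],[0,0,0],0],[[0,0,0],[0,0,0],0],[[0,0,0],[0,0,0],0]]'|head -1
python3 - <<'E'
from h import *
a=eyes.grab_frame("side").astype(int)
for _ in range(7): b=eyes.grab_frame("side").astype(int); print(np.abs(a-b)[100:300,330:420].mean().round(2),np.abs(a-b)[0:100,330:420].mean().round(2))
avg(4)
cv2.imwrite("pics/c7.png",cv2.resize(b[80:380,200:500,::-1].astype(np.uint8),(600,600),interpolation=cv2.INTER_CUBIC))
E
```

```text
t: 25.4
tcp_pos: [480.3, 215.4, 253.0]
tool_rot: [[-0.625, -0.78, 0.0], [-0.78, 0.625, 0.0], [-0.0, 0.0, -1.0]]
ft_force: [0.6, -0.1, -0.2]
width: 85.5
grasp_force: 0.0
t: 26.4
1.48 1.63
1.48 1.63
1.49 1.63
1.48 1.63
1.48 1.62
1.49 1.61
1.49 1.62
t 27.0 tcp [479.9 215.  253.1] sd [0. 0. 0.] psi 141.29 F [-0.41  0.23 -0.23] w 85.3 g 0.0
```

View pics/c7.png

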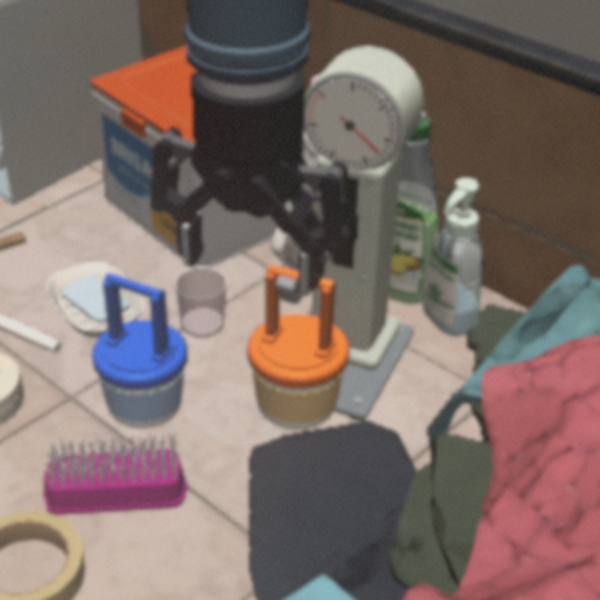

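The pail hangs freely on the hook and is still, since successive frames differ only by noise. The needle is readable, the robot is clear, and the blue pail, brush and cup have not moved.

```bash
python3 -c "
from plant import manip
print(manip.finish_job())"
```

```text
the job is handed in; nothing more can be done
None
```

The orange pail hangs at rest on the scale's hook with the needle steady; the blue pail, brush and cup were not touched, and the job was handed in at about 27 s.

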